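# Brush out the process beaker and bring the rinse arm down

### The job

Take the long brush from its fork and scrub the inside wall of the beaker with two full strokes, each from the bottom up until the upper half of the bristles stands above the rim, with the bristles pressed lightly against the wall. Then hang the brush back in its fork as it was, let go of it, and only then push the raised rinse arm fully down over the beaker. Be gentle: the beaker must stay standing in its place, and the wafer cassette, wafer carrier and wafer canister must be left alone.

Things in the scene. Friction and masses are not known exactly. Their poses are not given: they have to be found in the camera images.
- brush: Long brush hanging upright in the rack's fork, 211 mm long. Origin at its lower end (tip) on the axis; z runs up to the handle. Heights above the tip: round light grey bristle head, 48 mm diameter, 0 to 60 mm; steel stem, 8 mm diameter, to 125; round collar, 40 mm diameter, 125 to 131; straight square grey handle, 20 x 20 mm (sides along its x and y), 131 to 211. About 120 g.
- brush_tip (a point): Centre of the lower end of the brush (its origin). The bristle head around it yields sideways by up to 14 mm on soft springs, about 0.2 N per mm, and reaches down to this point.
- brush_collar (a point): Centre of the underside of the brush's collar, 125 mm above the tip on the axis.
- rack: Brush rack, fixed: steel foot 130 x 110 x 12 mm, post 22 mm thick at x = +60 mm, and on it a level aluminium fork: two prongs along x, 13 mm wide, 12 mm thick, tops at height 145 mm, gap 20 mm, open at the -x end (flared tips at x = -45 mm), closed at x = +40 mm. The brush's stem stands in the gap, its collar lies on the prongs. Origin: on the bench below the place where the brush hangs.
- rack_seat (a point): Midway between the prongs at the height of their tops, 145 mm above the rack's origin: where the middle of the collar's underside rests. Axes as the rack's. The bristle head does not pass the gap: lift the collar clear and move the stem out, and later in, through the gap's open -x end.
- beaker: Thick-walled open white plastic beaker, 90 mm outer diameter, 100 mm high, wall 8 mm (bore 74 mm), floor 10 mm thick. Loose, about 0.65 kg, standing on the station's base between eight 10 mm high studs. Origin: centre of its underside; z up.
- station: Rinse station fixed to the bench: steel base 130 mm (x) x 250 mm (y), 12 mm thick, origin at the middle of its underside. The beaker stands at y = -60 mm in the station's frame; an aluminium post 28 mm thick stands at y = +75 mm, with a fork-shaped head up to 160 mm high that carries the rinse arm.
- rinse_arm (a joint): Angle of the rinse arm in rad: 0 = fully down (level, reaching from the post along the station's -y over the beaker, nozzle above the mouth), growing as the tip rises; 1.5 = nearly upright beside the post. Stiff hinge, stays where it is left; a push of about 2 N at the tip moves it.
- rinse_pivot (a point): Hinge axis of the rinse arm, 148 mm above the bench at y = +75 mm in the station's frame; the axis runs along the station's x.
- rinse_pad (a point): Centre of the upper face of the black press pad (36 x 40 mm) at the arm's tip, 135 mm along the arm from the pivot, 6 mm above its centre line. The arm is a steel bar 16 mm wide, 10 mm thick; a nozzle 28 mm across reaches 34 mm below the centre line there. With the arm up, the pad's upper face looks away from the beaker, to the station's +y.
- cassette: Bystander: open aluminium wafer cassette, 150 x 146 x 130 mm, loose. Origin: centre of underside.
- carrier: Bystander: milky lidded plastic wafer carrier, 152 x 152 x 125 mm, loose. Origin: centre of underside.
- canister: Bystander: flat round milky plastic wafer canister, 90 mm diameter, 46 mm high, loose. Origin: centre of underside.
There are look-alikes about, which are no part of the job. What is shaped like the rack but blue, orange or pink is not meant.

How it is judged (in metres and radians):
On the way, in this order (a step that is already met when the one before it is completed fails the run):
1. bristles pressed against the beaker's wall with the brush tip at the bottom (z of brush_tip in the frame of beaker below 0.03 m and horizontal distance between brush_tip and beaker below 0.036 m and contact force between brush and beaker above 0.15 N), for 0.05 s.
2. first stroke: bristles against the wall with the tip drawn up towards the mouth (z of brush_tip in the frame of beaker above 0.055 m and horizontal distance between brush_tip and beaker below 0.036 m and contact force between brush and beaker above 0.15 N), for 0.05 s.
3. back at the bottom, bristles against the wall (all of step 1), for 0.05 s.
4. second stroke: up towards the mouth again, bristles against the wall (all of step 2), for 0.05 s.
5. brush hung back in the fork and let go (x of brush_collar in the frame of rack_seat between -0.026 and 0.022 m and z of brush_collar in the frame of rack_seat between -0.005 and 0.006 m and y of brush_collar in the frame of rack_seat between -0.01 and 0.01 m and angle between brush's own z axis and vertical below 0.12 rad and linear speed of brush below 0.03 m/s and contact force between the fingers and brush below 0.05 N), for 0.2 s.
6. rinse arm pushed fully down (value of joint rinse_arm below 0.08 rad), for 0.2 s.
At the end, for the whole second after the job is handed in: Brush untouched, at rest, upright within 0.12 rad in the fork, collar on the prongs (6 mm in height, about 22 mm along, 10 mm across from the seat point); rinse arm under 0.08 rad; beaker at rest, upright within 0.05 rad, within 15 mm of its start (all of step 5 and value of joint rinse_arm below 0.08 rad and angle between beaker's own z axis and vertical below 0.05 rad and distance of beaker from where it was at the start of the episode below 0.015 m and linear speed of beaker below 0.03 m/s).
It fails at once if the beaker is tipped (over 0.2 rad) or shoved out of its place (over 25 mm) (angle between beaker's own z axis and vertical above 0.2 rad or distance of beaker from where it was at the start of the episode above 0.025 m).
It fails at once if the brush is rammed into the beaker (over 20 N) (contact force between brush and beaker above 20 N).
It fails at once if a bystander (cassette, carrier, canister) is moved more than 20 mm (distance of any of cassette, carrier, canister from where it was at the start of the episode above 0.02 m).
It also fails if it takes over 72 s, if anything falls off the work surface, if the arm or the gripper's body presses on something with over 40 N, if the wrist force passes 120 N, or if a joint passes its speed limit or range.

### The arm

A 7-joint arm with a two-finger parallel gripper is mounted at the origin on the work surface. World frame = base frame: x ahead of the robot, y to its left, z up, the work surface at z = 0. Lengths are in mm, angles in rad, forces in N, time in s.
With the tool pointing down it reaches from about 400 to 900 mm from the base axis. Payload 5.5 kg.
Tool frame: the origin (TCP) lies at the very end of the fingers, on their centre line; the grasp point (between the pads) lies 19 mm behind it; z points along the fingers, y is the line along which they close (so a half turn about z gives the same grasp; the last joint's range is limited). The gripper opens to 85 mm and grips with 20 to 120 N. Pads are 22 mm wide; open, the fingers measure 114 mm over their backs; the gripper's body (76 mm by 85 mm) begins 54 mm behind the grasp point. The pads swing forward as they close: fully open they stand 13 mm farther back than shut.
Start: joints at [0.263, 0.501, -0.427, 1.55, 0.221, 1.138, -0.21], TCP at [650, 0.038, 205.21] pointing down, gripper open.
Joint ranges: [-2.88, 2.88], [-0.31, 2.03], [-1.54, 1.56], [0.2, 2.42], [-1.41, 4.55], [0.19, 2.02], [-2.57, 2.57]. Speed limits (rad/s): [2.57, 2.57, 3.14, 3.14, 3.14, 3.14, 3.14].

### API

Orientations are given as a rotation vector (axis times angle).
In Python, from bench import * gives the robot as it stands.
- The arm moves only by the tool jog_arm, never from a script. Its argument "moves" is a list of rows, each a list of 3 entries, a list of its own where there are three numbers: the shift along the tool's x, y, z in cm, then the turn, a rotation vector about the tool's x, y, z in units of 5 degrees (1.0 is 5 degrees), then the opening, from 0 (shut) to 1 (fully open). A call has 1 to 5 rows; each row is the pose to reach, as a shift and turn from the pose commanded when the call began, along the tool's axes at that moment; what a row does not reach only later rows make up. A row lasts 1/8 s, in which the tool goes at most 62.5 mm and 10.7 degrees, less where a joint would pass 70% of its speed; a pose out of reach is approached as far as the arm can. A call with a gripper value outside its range is refused whole. The fingers move at their own pace and stop on an object; "squeeze" is the grip in N (left out, the last holds). Time passes only in rows, so rows that repeat a pose let the fingers close. It gives the time, the measured TCP pose, the force, the opening and the grip force at its end, in the units of the state.
- read_state(): the state, without advancing time (a new reading comes with each control period).
- snapshot(name): name is "scene" or "side" or "wrist"; returns (picture, depth): 420x560x3 uint8, red, green, blue; 420x560 float32, mm along the optical axis (not along the pixel's ray), 0 where there is no reading.
- calibration(name): a dict with "fx", "fy", "cx", "cy" (pixels), "D" ([k1, k2, p1, p2, k3] as OpenCV has them; the pictures are not rectified), "R" (3x3) and "t" (3): a world point X has camera coordinates R X + t; the wrist camera has in their place "T_tool_cam" (4x4, takes a point from camera to tool coordinates, whose origin is the TCP and whose axes are the flange's). Camera axes: x right, y down, z forward; pixel columns grow to the right and rows downward; lengths in mm; the calibration is good to about 2 mm. A picture is of the moment at which its call begins: read the wrist's pose just before it. calibration takes no time and is no camera call.
- hand_in(): hands the job in; it is judged then, once.
The state is a dict: "time_s": time; "q": joint angles; "joint_velocities": joint speeds; "joint_torque": joint torques, N m; "eef_pos": TCP position; "tcp_rot": TCP orientation; "ft_force": force on the tool from outside, world axes, zero at the start; "moment": the same for the moment, N m; "grip_width": opening from 0.0 (shut) to 1.0 (fully open); "grasp_force": force on a finger pad.
Only numpy, scipy, OpenCV 4.12 (cv2) and the standard library are available. Lean on these libraries where they do the work, as an engineer would, in place of code of your own. Each camera call takes 0.05 s, during which the arm holds its last target. There are 200 camera calls.

## Working session

There is one attempt and no reset: what is moved stays moved. The work goes in short steps, Python scripts to look and compute and a tool call to move; the robot and the scene stay as the last step left them, time stands still between calls to the robot, and variables do not carry over. Pictures are saved under pics/ and viewed, at most 10 in all, crops included, and the job is handed in when it is done.

Besides the shell and the picture viewer there is one more tool, called after "Request:" as name(argument=value, ...) on one line, values as JSON. jog_arm: Moves the arm, as the interface text tells. Its arguments: {"type":"object","properties":{"moves":{"type":"array"},"squeeze":{"type":"number"}},"required":["moves"]}

```bash
mkdir -p pics; ls
python3 - <<'E'
from bench import *
import cv2,numpy as np
print(read_state())
ims=[]
for n in("scene","side"):
    p,d=snapshot(n); np.savez(f"pics/{n}0.npz",p=p,d=d); cv2.imwrite(f"pics/{n}0.png",cv2.resize(p[:,:,::-1],(800,600)))
    c=calibration(n); print(n,c)
print(calibration("wrist"))
E
```

```text
pics
{'time_s': 0.0, 'q': array([ 0.26321671,  0.50187116, -0.42680046,  1.5514641 ,  0.22081815,
        1.13833504, -0.21028975]), 'joint_velocities': array([-0.00101135,  0.00046554, -0.00115462, -0.00072732, -0.00162702,
        0.00062664, -0.00049134]), 'joint_torque': array([ 1.57038257e-04, -5.69523740e+01, -5.81651285e+00, -2.80938792e+01,
        1.07328620e-02,  1.20940185e-02,  1.30241034e-05]), 'eef_pos': array([ 6.49231842e+02, -5.54548061e-02,  2.04139771e+02]), 'tcp_rot': array([-2.22033435e+00, -2.22048304e+00,  2.17782330e-03]), 'ft_force': array([1.22157647, 0.50519694, 0.08832649]), 'moment': array([0.00405243, 0.06113866, 0.03355232]), 'grasp_force': 0.0, 'grip_width': 0.9981708660180073}
scene {'fx': 510.3347547480818, 'fy': 510.3347547480818, 'cx': 269.8248334972345, 'cy': 209.77551171796145, 'D': array([-0.14136173,  0.        ,  0.        ,  0.        ,  0.        ]), 'R': array([[ 0.54144944,  0.84066864,  0.01042793],
       [ 0.64852547, -0.40973835, -0.64150541],
       [-0.53502076,  0.35410552, -0.76704763]]), 't': array([-217.89740767, -290.14597199, 1
[... 245 characters left out ...]
493],
       [-0.70603809, -0.21378249, -0.675135  ],
       [ 0.64014749,  0.21504116, -0.73754219]]), 't': array([-215.0177237 ,  406.31566487, 1229.92021091])}
{'fx': 308.2191945607961, 'fy': 308.2191945607961, 'cx': 278.07256165652694, 'cy': 211.10589829166997, 'D': array([-0.01024772,  0.        ,  0.        ,  0.        ,  0.        ]), 'T_tool_cam': array([[ 8.55550363e-04, -9.58892635e-01, -2.83767833e-01,
         7.09434986e+01],
       [ 9.99999582e-01,  9.11977379e-04, -6.67390183e-05,
        -2.54932117e-01],
       [ 3.22785397e-04, -2.83767657e-01,  9.58893014e-01,
        -1.68705430e+02],
       [ 0.00000000e+00,  0.00000000e+00,  0.00000000e+00,
         1.00000000e+00]])}
```

View pics/scene0.png

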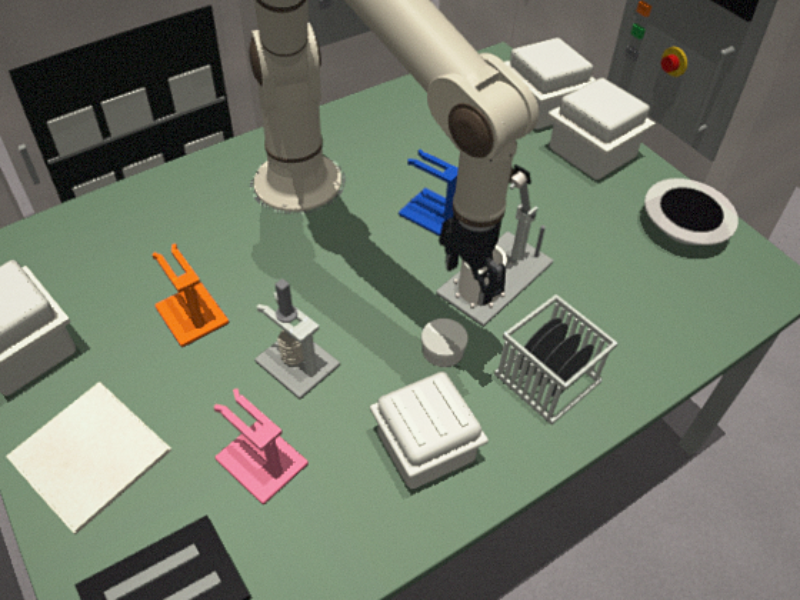

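View pics/side0.png

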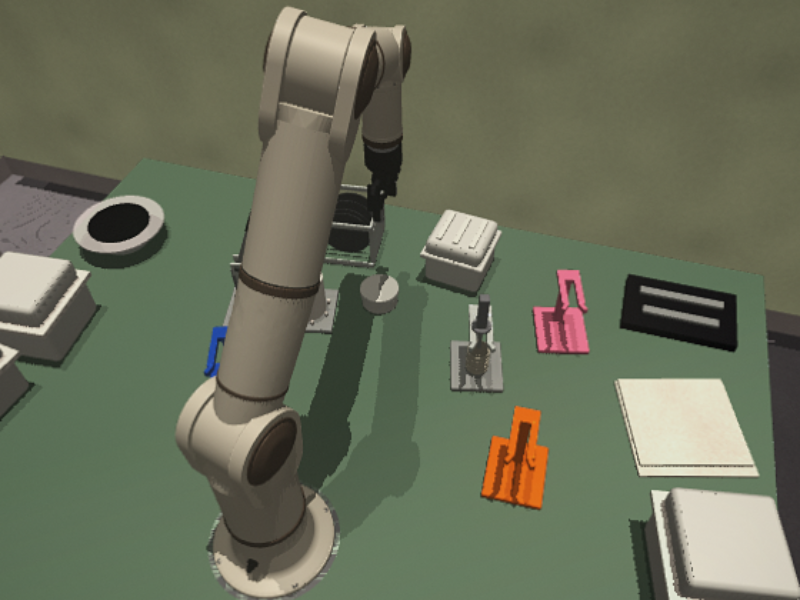

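Brush candidates (scene, 800x600): the steel rack with the hanging brush at (290,330), and look-alike racks in orange (190,300), pink (262,445) and blue (430,195). I choose the steel rack, because it is uncoloured and holds the brush. The station with the beaker is at (495,280), the raised rinse arm at (522,190), the canister at (445,342), the carrier at (430,430) and the cassette at (557,350).

```bash
cat > h.py <<'E'
from bench import *
import cv2,numpy as np
from scipy.spatial.transform import Rotation as Ro
def pose():
    s=read_state(); return s,Ro.from_rotvec(s["tcp_rot"]).as_matrix(),np.array(s["eef_pos"])
def cam(n,tool=None):
    c=calibration(n); K=np.array([[c["fx"],0,c["cx"]],[0,c["fy"],c["cy"]],[0,0,1]])
    if n=="wrist":
        T=np.eye(4);T[:3,:3],T[:3,3]=tool; T=T@c["T_tool_cam"]; Rc,o=T[:3,:3],T[:3,3]
    else: Rc=c["R"].T; o=-Rc@c["t"]
    return K,c["D"],Rc,o
def cloud(d,K,D,Rc,o):
    h,w=d.shape; u,v=np.meshgrid(np.arange(w),np.arange(h))
    n=cv2.undistortPoints(np.stack([u,v],-1).reshape(-1,1,2).astype(float),K,D).reshape(h,w,2)
    P=np.concatenate([n,np.ones((h,w,1))],2)*d[...,None]
    P=P@Rc.T+o; P[d==0]=np.nan; return P
def ray(uv,K,D,Rc,o):
    n=cv2.undistortPoints(np.array(uv,float).reshape(-1,1,2),K,D).reshape(-1,2)
    return o,np.c_[n,np.ones(len(n))]@Rc.T
def onplane(uv,z,*k):
    o,r=ray(uv,*k); return o+r*((z-o[2])/r[:,2])[:,None]
def tri(uvA,kA,uvB,kB):
    a,r=ray([uvA],*kA);b,s=ray([uvB],*kB);r,s=r[0],s[0]
    t=np.linalg.lstsq(np.c_[r,-s],b-a,rcond=None)[0];p,q=a+r*t[0],b+s*t[1];return (p+q)/2,np.linalg.norm(p-q)
E
python3 - <<'E'
from h import *
np.set_printoptions(precision=1,suppress=True)
crops=[]
for n,(x,y) in(("scene",(297,335)),("side",(478,345))):
    f=np.load(f"pics/{n}0.npz");p,d=f["p"],f["d"];k=cam(n);P=cloud(d,*k)
    x,y=int(x*.7),int(y*.7)
    m=np.zeros(d.shape,bool);m[y-55:y+45,x-40:x+40]=1
    for lo,hi in((8,18),(135,141),(141,149),(149,155),(155,210),(210,222),(222,235)):
        s=m&(P[...,2]>lo)&(P[...,2]<hi); Q=P[s]
        if len(Q)>2:
            r=cv2.minAreaRect(Q[:,:2].astype(np.float32)); print(n,lo,hi,len(Q),Q.mean(0),Q.min(0),Q.max(0),"rect",np.array(r[0]),np.array(r[1]),r[2])
    crops.append(cv2.resize(p[y-55:y+45,x-40:x+40,::-1],(400,500),interpolation=cv2.INTER_CUBIC))
    # station, in scene
    if n=="scene":
        m[:]=0;m[110:230,300:390]=1
        for lo,hi in((8,18),(95,105),(150,165),(165,200),(200,300)):
            s=m&(P[...,2]>lo)&(P[...,2]<hi);Q=P[s];print("st",lo,hi,len(Q),np.median(Q,0),np.percentile(Q,2,0),np.percentile(Q,98,0))
cv2.imwrite("pics/crop1.png",np.hstack(crops))
E
```

```text
scene 8 18 752 [ 493.3 -262.5   11. ] [ 298.1 -322.5    8. ] [555.6 -28.6  17.9] rect [ 417.4 -165.2] [161.4 357.5] 31.462936401367188
scene 135 141 106 [ 484.8 -264.3  138.5] [ 406.5 -405.7  135. ] [ 578.2 -220.   141. ] rect [ 492.5 -327.9] [116.9 199.4] 17.786418914794922
scene 141 149 330 [ 488.8 -257.4  144.2] [ 409.7 -407.8  141. ] [ 586.  -222.2  148.9] rect [ 496.5 -328.2] [117.3 209. ] 20.18962287902832
scene 149 155 49 [ 473.4 -262.1  150.9] [ 447.3 -279.2  149.1] [ 488.7 -239.6  154.7] rect [ 470.5 -263.8] [44.4 33.6] 70.72476196289062
scene 155 210 127 [ 473.6 -259.9  183.2] [ 459.5 -268.2  155.2] [ 481.6 -246.1  209.5] rect [ 472.9 -260.5] [23.4 18.1] 62.072540283203125
scene 210 222 29 [ 473.5 -258.9  215.7] [ 460.4 -267.2  210.1] [ 480.2 -246.5  221.7] rect [ 472.  -259.9] [22.7 14.5] 62.03700256347656
scene 222 235 62 [ 469.3 -257.6  228. ] [ 456.4 -266.9  222.2] [ 478.  -246.2  232.9] rect [ 466.9 -256.2] [21.1 20. ] 8.339585304260254
st 8 18 1429 [519.1 225.2  11.5] [243.8  87.5   8.3] [589.4 330.3  16.7]
st 95 105 102 [515.6 193.3  99.9] [314.9 110.   95.1] [725.8 
[... 491 characters left out ...]
.76786994934082
side 141 149 235 [ 454.8 -261.3  144.7] [ 294.8 -378.3  141. ] [ 529.2 -221.3  149. ] rect [ 402.9 -288. ] [265.5  69.3] 26.5958194732666
side 149 155 60 [ 460.1 -258.5  151.4] [ 441.1 -278.   149.1] [ 485.6 -239.4  154.7] rect [ 461.3 -260.2] [37.3 39.6] 19.993906021118164
side 155 210 99 [ 456.5 -259.4  183.5] [ 450.9 -269.1  155.9] [ 471.6 -246.5  209.9] rect [ 463.  -258.3] [21.5 19.8] 11.411998748779297
side 210 222 20 [ 456.4 -259.5  215.9] [ 452.2 -269.9  210.2] [ 460.2 -250.   221.9] rect [ 456.  -260.2] [ 6.9 19.7] 6.135106563568115
side 222 235 50 [ 461.9 -259.1  228.2] [ 451.9 -269.9  222.2] [ 473.5 -247.6  234.2] rect [ 462.4 -258.4] [19.5 18.9] 13.943046569824219
```

View pics/crop1.png

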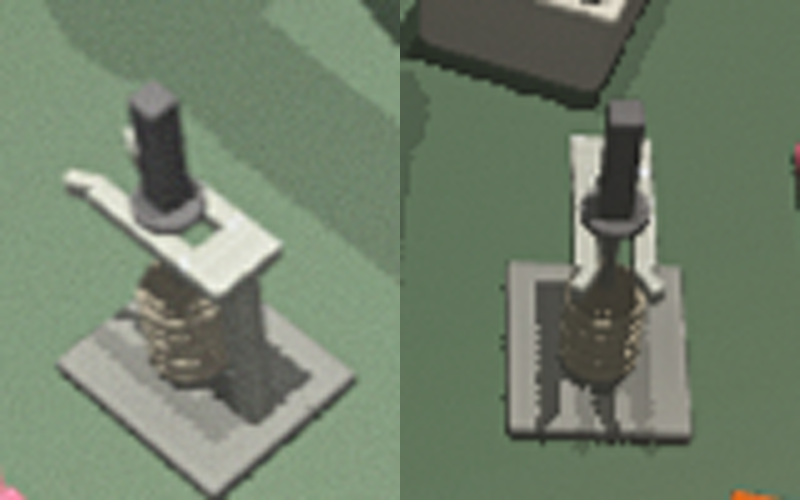

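The crop shows the brush hanging upright in the steel rack. The fork's open end faces the robot (-x), turned by roughly 10°. The handle centre is about (466,-258) and its top is at z≈231. I'll move above it and look with the wrist camera; this also clears the view of the station.

Request:
jog_arm(moves=[[[-5,-3.5,-7],[0,0,0],1],[[-11,-8,-8],[0,0,0],1],[[-16,-12,-8],[0,0,0],1],[[-21,-15,-8],[0,0,0],1],[[-25.8,-18.3,-8],[0,0,0],1]])

```text
time_s: 0.72
eef_pos: [482.1, -235.2, 284.8]
tcp_rot: [2.221, 2.221, 0.0]
ft_force: [1.4, 0.4, -0.5]
grip_width: 1.001
grasp_force: 0.0
```

Request:
jog_arm(moves=[[[0,0,0],[0,0,0],1],[[0,0,0],[0,0,0],1],[[0,0,0],[0,0,0],1]])

```text
time_s: 1.1
eef_pos: [484.4, -231.9, 284.5]
tcp_rot: [-2.218, -2.224, -0.001]
ft_force: [-0.1, -0.5, 0.1]
grip_width: 1.0
grasp_force: 0.0
```

Run:
```python
from h import *
np.set_printoptions(precision=1,suppress=True)
s,R,p=pose(); print(p,R)
im,d=snapshot("wrist"); np.savez("pics/w1.npz",p=im,d=d,R=R,t=p)
im2,d2=snapshot("scene"); np.savez("pics/s1.npz",p=im2,d=d2)
im3,d3=snapshot("side"); np.savez("pics/sd1.npz",p=im3,d=d3)
a=cv2.resize(im[:,:,::-1],(400,300)); b=cv2.resize(im2[90:240,290:490,::-1],(400,300));c=cv2.resize(im3[150:270,130:290,::-1],(400,300))
cv2.imwrite("pics/m1.png",np.vstack([np.hstack([a,b]),np.hstack([c,c*0])]))
P=cloud(d,*cam("wrist",(R,p)))
near=np.linalg.norm(P[...,:2]-[466,-258],axis=2)<110
for lo,hi in((8,16),(138,150),(150,154),(225,236)):
    rad={225:25,150:30}.get(lo,110)
    m=near&(np.linalg.norm(P[...,:2]-[466,-258],axis=2)<rad)&(P[...,2]>lo)&(P[...,2]<hi);Q=P[m]
    r=cv2.minAreaRect(Q[:,:2].astype(np.float32)); print(lo,len(Q),Q.mean(0),np.median(Q[:,2]),np.array(r[0]),np.array(r[1]),r[2])
```

```text
[ 484.4 -231.9  284.5] [[-0.  1.  0.]
 [ 1.  0.  0.]
 [ 0.  0. -1.]]
8 3390 [ 473.7 -234.7   12. ] 12.075539629716786 [ 476.4 -257.8] [130.1 109.2] 14.799513816833496
138 2696 [ 479.8 -253.6  144.9] 145.05099934404706 [ 468.7 -260.4] [116.2  51.6] 14.340071678161621
150 493 [ 468.2 -254.3  151.2] 151.12095841234122 [ 467.2 -257.5] [32.1 39.1] 76.38455963134766
225 615 [ 466.7 -259.2  230.4] 230.7229411656669 [ 466.4 -260.1] [20.  19.6] 14.214223861694336
```

View pics/m1.png

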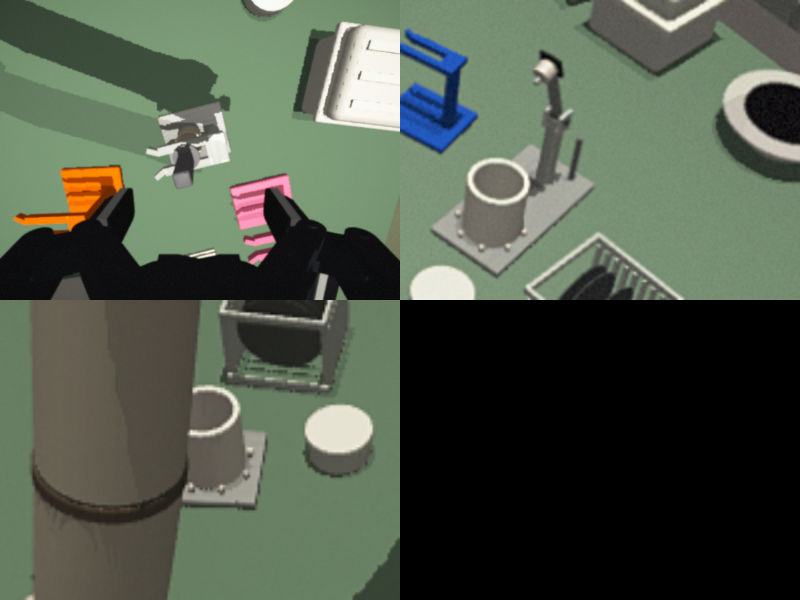

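The wrist view (400x300) shows the brush and fork at (185,145). The open end is to the left (-x), and fork and handle are both turned 14.3°. The measured heights agree with the text: prongs 145, handle top 231. The scene crop shows the beaker on its base at (495,205) and the rinse arm upright on the post at (550,120).

Request:
jog_arm(moves=[[[-1.4,-0.9,0],[0,0,-1.4],1],[[-2.8,-1.8,0],[0,0,-2.84],1],[[-2.8,-1.8,0],[0,0,-2.84],1],[[-2.8,-1.8,0],[0,0,-2.84],1]])

```text
time_s: 1.75
eef_pos: [466.2, -260.6, 284.7]
tcp_rot: [-1.931, -2.478, -0.001]
ft_force: [0.4, 0.2, 0.4]
grip_width: 0.999
grasp_force: 0.0
```

Run:
```python
from h import *
np.set_printoptions(precision=1,suppress=True)
s,R,p=pose();print(p,s["q"],np.degrees(np.arctan2(R[1,1],R[0,1])))
f=np.load("pics/s1.npz");k=cam("scene");P=cloud(f["d"],*k)
g=np.load("pics/sd1.npz");k2=cam("side");P2=cloud(g["d"],*k2)
def rect(A,lo,hi,x0,x1,y0,y1,tag):
    m=(A[...,2]>lo)&(A[...,2]<hi)&(A[...,0]>x0)&(A[...,0]<x1)&(A[...,1]>y0)&(A[...,1]<y1);Q=A[m]
    r=cv2.minAreaRect(Q[:,:2].astype(np.float32));print(tag,lo,hi,len(Q),"med",np.median(Q,0),"rect",np.array(r[0]),np.array(r[1]),r[2]);return Q
rect(P,9,16,440,680,60,340,"base")
from scipy.optimize import least_squares
for A,n in((P,"scene"),(P2,"side")):
    Q=rect(A,108,116,500,640,90,220,n+" rim")
    c=least_squares(lambda v:np.hypot(Q[:,0]-v[0],Q[:,1]-v[1])-41,[570,160],loss="soft_l1",f_scale=3).x;print(n,"rim centre",c)
for lo,hi in((120,150),(150,170),(170,200),(200,230),(230,260),(260,310)): rect(P,lo,hi,420,600,215,340,"arm")
rect(P,40,46+10,550,760,-110,50,"canister")
rect(P,120,140,600,800,60,260,"cassette")
```

```text
[ 466.2 -260.6  284.7] [ 0.8  0.2 -0.4  1.7  0.1  1.2  0.6] 14.135144384090406
base 9 16 993 med [533.6 227.3  11.7] rect [509.8 212. ] [130.1 250.5] 13.036447525024414
scene rim 108 116 126 med [544.5 150.5 110.9] rect [535.  154.4] [90.5 66.7] 89.02537536621094
scene rim centre [523.6 155.5]
side rim 108 116 72 med [551.8 131.5 110.7] rect [539.3 138. ] [85.1 39.2] 49.801902770996094
side rim centre [572.3 116.8]
arm 120 150 104 med [491.8 279.7 132.3] rect [494.6 283.7] [35.3 26.5] 13.402705192565918
arm 150 170 54 med [499.8 279.6 157.4] rect [497.  279.9] [38.5 27.2] 47.20048141479492
arm 170 200 36 med [500.1 269.  183.3] rect [496.9 272. ] [16.8 17.1] 22.777236938476562
arm 200 230 34 med [501.2 259.  215. ] rect [500.2 258.3] [18.7 15.8] 55.6894645690918
arm 230 260 22 med [506.4 248.  246.2] rect [508.8 237.8] [36.7 16.3] 86.0765609741211
arm 260 310 149 med [510.2 230.4 278.8] rect [508.4 229.9] [37.9 28.1] 34.64887237548828
canister 40 56 655 med [603.8   4.   44.7] rect [602.3   4.7] [86.7 89.9] 53.28533172607422
cassette 120 140 548 med [735.6 137.2 127.2] rect [747.8 136.5] [118.1 150.4] 5.13551664352417
```

The base rectangle has its centre at (510,212) and a yaw of 13°. That puts the beaker at about (523.5,154.5), which matches the rim fit from the scene view. Next I go down and grasp the handle.

Request:
jog_arm(moves=[[[0,0,4],[0,0,0],1],[[0,0,8],[0,0,0],1],[[0,0,9.5],[0,0,0],1],[[0,0,9.5],[0,0,0],1]])

```text
time_s: 2.25
eef_pos: [465.5, -260.8, 189.2]
tcp_rot: [-1.928, -2.478, -0.0]
ft_force: [0.8, -0.1, 0.1]
grip_width: 1.0
grasp_force: 0.0
```

Request:
jog_arm(moves=[[[0,0,0],[0,0,0],0],[[0,0,0],[0,0,0],0],[[0,0,0],[0,0,0],0],[[0,0,0],[0,0,0],0],[[0,0,0],[0,0,0],0]], squeeze=60)

```text
time_s: 2.88
eef_pos: [466.2, -261.9, 190.5]
tcp_rot: [1.929, 2.478, 0.001]
ft_force: [0.6, -0.2, 4.9]
grip_width: 0.214
grasp_force: 61.0
```

Run:
```python
from h import *
np.set_printoptions(precision=1,suppress=True)
f=np.load("pics/s1.npz");P=cloud(f["d"],*cam("scene"))
a=np.radians(13.04);X=np.array([np.cos(a),np.sin(a)]);Y=np.array([-np.sin(a),np.cos(a)])
q=P[...,:2]-[509.8,212];x=q@X;y=q@Y;z=P[...,2]
for lo in range(120,300,15):
    m=(abs(x)<40)&(y>-60)&(y<140)&(z>lo)&(z<lo+15)
    if m.sum(): print(lo,m.sum(),"x",np.percentile(x[m],[3,97]),"y",np.percentile(y[m],[3,50,97]),z[m].max())
```

```text
120 63 x [-13.7  16.8] y [61.3 68.9 84.2] 134.96816816128717
135 41 x [-14.8  17.4] y [63.  69.4 84.4] 149.97963940991463
150 50 x [-15.7  17.3] y [60.9 69.3 88.9] 163.97362745541318
165 17 x [-7.8  8.2] y [59.2 62.4 69.7] 179.63664319189184
180 17 x [-7.1  7.9] y [53.7 58.4 63.6] 194.22411528671353
195 18 x [-6.4  7.3] y [47.8 52.4 58.4] 209.56975693447464
210 17 x [-6.9  7. ] y [42.5 47.1 52.6] 224.48614418131706
225 12 x [-3.7  5.2] y [37.  40.1 46.8] 239.3222148459597
240 10 x [2.8 6.2] y [20.4 35.2 42.4] 251.85202121609575
255 43 x [-10.4  15. ] y [-4.2  9.3 34.8] 269.35735907099934
270 84 x [-12.   13.7] y [ 3.8 16.2 30. ] 284.95105901306476
285 39 x [-18.   15.1] y [16.4 22.1 26.6] 294.9831676158385
```

Request:
jog_arm(moves=[[[0,0,-1],[0,0,0],0],[[0,0,-2],[0,0,0],0],[[0,-2.5,-2],[0,0,0],0],[[0,-5.5,-2],[0,0,0],0],[[0,-8.5,-2],[0,0,0],0]])

```text
time_s: 3.5
eef_pos: [382.2, -282.7, 210.1]
tcp_rot: [1.929, 2.479, -0.0]
ft_force: [-0.2, 0.5, -1.1]
grip_width: 0.216
grasp_force: 60.3
```

Request:
jog_arm(moves=[[[0,0,0],[0,0,0],0],[[0,-0.5,-4],[0,0,0],0],[[0,-0.5,-8],[0,0,0],0],[[0,-0.5,-12],[0,0,0],0],[[0,-0.5,-12.5],[0,0,0],0]])

```text
time_s: 4.12
eef_pos: [380.6, -284.4, 338.2]
tcp_rot: [1.925, 2.475, 0.0]
ft_force: [-0.3, 0.1, -2.4]
grip_width: 0.217
grasp_force: 60.3
```

Run:
```python
from h import *
np.set_printoptions(precision=2,suppress=True)
s,R,p=pose();print(p,s["q"],s["grip_width"],s["grasp_force"])
a=np.radians(13.04);Y=np.array([-np.sin(a),np.cos(a)])
B=np.array([523.5,154.5])
g=B-10*Y; print("entry",g, "shift cm",R.T@np.r_[g-p[:2],0]/10, "yaw",np.degrees(np.arctan2(R[1,1],R[0,1])))
```

```text
[ 380.62 -284.38  338.19] [ 0.9   0.05 -0.33  1.8   0.02  1.29  0.82] 0.21680378101965445 60.28082013130188
entry [525.76 144.76] shift cm [38.02 24.64 -0.09] yaw 14.259299249651873
```

Request:
jog_arm(moves=[[[4,3,0],[0,0,0],0],[[9,7,0],[0,0,0],0],[[14,11,0],[0,0,0],0],[[19,15,0],[0,0,0],0],[[24,19,0],[0,0,0],0]])

```text
time_s: 4.75
eef_pos: [501.3, -7.9, 334.0]
tcp_rot: [-1.929, -2.479, 0.0]
ft_force: [1.0, -0.3, -1.9]
grip_width: 0.221
grasp_force: 60.3
```

Request:
jog_arm(moves=[[[4,3,0],[0,0,0],0],[[7,5.6,0],[0,0,0],0],[[7,5.6,0],[0,0,0],0],[[7,5.6,0],[0,0,0],0]])

```text
time_s: 5.25
eef_pos: [537.6, 71.2, 333.6]
tcp_rot: [-1.928, -2.478, 0.002]
ft_force: [0.3, -0.8, -0.7]
grip_width: 0.214
grasp_force: 60.3
```

Run:
```python
from h import *
np.set_printoptions(precision=2,suppress=True)
s,R,p=pose();print(p,s["q"],s["grip_width"],s["ft_force"])
im,d=snapshot("wrist");np.savez("pics/w2.npz",p=im,d=d,R=R,t=p)
im3,d3=snapshot("scene");np.savez("pics/s2.npz",p=im3,d=d3)
im4,d4=snapshot("side");np.savez("pics/sd2.npz",p=im4,d=d4)
cv2.imwrite("pics/w2.png",np.hstack([cv2.resize(im[:,:,::-1],(400,300)),cv2.resize(im3[60:240,220:460,::-1],(400,300))]))
P=cloud(d,*cam("wrist",(R,p)))
m=(P[...,2]>106)&(P[...,2]<117)&(np.hypot(P[...,0]-523.5,P[...,1]-154.5)<70);Q=P[m]
print(len(Q),np.median(Q[:,2]),cv2.minEnclosingCircle(Q[:,:2].astype(np.float32)))
B=np.array([523.5,154.5]);print(R.T@np.r_[B-p[:2],0]/10)
# brush points in wrist view: tilt
m=(P[...,2]>p[2]-175)&(P[...,2]<p[2]-5)&(np.hypot(P[...,0]-p[0],P[...,1]-p[1])<40)
for lo in(-175,-150,-120,-46,-35):
    k=m&(P[...,2]>p[2]+lo)&(P[...,2]<p[2]+lo+20)
    if k.any(): print(lo,k.sum(),P[k].mean(0)-p,P[k].min(0)-p,P[k].max(0)-p)
```

```text
[537.62  71.18 333.64] [ 0.39  0.23 -0.68  1.65  0.15  1.32 -0.07] 0.2143734681252799 [ 0.32 -0.81 -0.73]
1522 111.8280578373141 ((522.7127075195312, 152.64260864257812), 45.02972412109375)
[8.42 0.68 0.  ]
-175 68 [  -2.55   21.29 -163.64] [ -22.08    6.32 -171.  ] [  19.72   25.21 -155.21]
-150 91 [  -3.43   20.99 -139.42] [ -22.55    5.21 -147.32] [  20.53   25.27 -130.06]
-120 1072 [  -1.66   11.36 -112.12] [ -22.88  -12.35 -119.73] [  24.55   25.12 -107.86]
-46 1308 [ -1.45   8.08 -38.73] [-19.41 -15.83 -45.13] [ 19.55  21.02 -26.11]
-35 264 [ -2.31  10.53 -24.74] [-11.39   5.13 -34.94] [  7.95  12.82 -15.08]
```

View pics/w2.png

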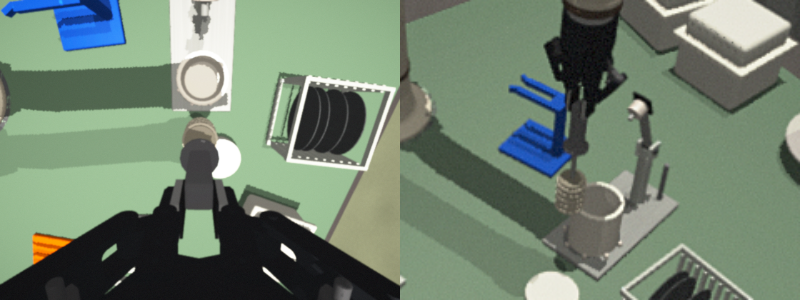

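The wrist view shows the beaker's mouth at (202,78) and the brush hanging below the gripper at (200,150). The rim circle fit gives the beaker at (522.7,152.6), rim at z 112. I'll enter 10 mm off centre, on the side away from the rinse arm.

Request:
jog_arm(moves=[[[3.5,0.3,0],[0,0,0],0],[[7.25,0.55,0],[0,0,0],0],[[7.25,0.55,0],[0,0,0],0],[[7.25,0.55,1],[0,0,0],0],[[7.25,0.55,3],[0,0,0],0]])

```text
time_s: 6.02
eef_pos: [526.6, 141.1, 304.4]
tcp_rot: [1.933, 2.475, 0.001]
ft_force: [-0.1, -0.6, -0.8]
grip_width: 0.215
grasp_force: 60.3
```

Run:
```python
from h import *
np.set_printoptions(precision=2,suppress=True)
s,R,p=pose();print(p,s["q"],s["ft_force"]);g=np.array([525,142.9])
print(R.T@np.r_[g-p[:2],205-p[2]]/10)
```

```text
[526.59 141.15 304.37] [ 0.28  0.26 -0.72  1.69  0.18  1.26 -0.23] [-0.06 -0.57 -0.8 ]
[ 0.22 -0.13  9.94]
```

Next I descend inside the beaker.

Request:
jog_arm(moves=[[[0.1,-0.1,2],[0,0,0],0],[[0.1,-0.1,4],[0,0,0],0],[[0.1,-0.1,6],[0,0,0],0],[[0.1,-0.1,8],[0,0,0],0],[[0.1,-0.1,9.8],[0,0,0],0]])

```text
time_s: 6.65
eef_pos: [524.5, 141.7, 205.1]
tcp_rot: [-1.933, -2.476, 0.002]
ft_force: [0.2, -0.1, -0.8]
grip_width: 0.215
grasp_force: 60.3
```

Request:
jog_arm(moves=[[[-0.4,0,0],[0,0,0],0],[[-0.8,0,0],[0,0,0],0],[[-0.8,0,0],[0,0,0],0],[[-0.8,0,0],[0,0,0],0]])

```text
time_s: 7.15
eef_pos: [526.8, 136.4, 207.3]
tcp_rot: [1.929, 2.479, 0.002]
ft_force: [-0.6, 0.5, -0.5]
grip_width: 0.211
grasp_force: 60.3
```

Run:
```python
from h import *
np.set_printoptions(precision=2,suppress=True)
s,R,p=pose();print(p,s["ft_force"],s["moment"])
im3,d3=snapshot("scene");im4,d=snapshot("side")
cv2.imwrite("pics/s3.png",np.hstack([cv2.resize(im3[90:240,290:490,::-1],(400,300)),cv2.resize(im4[150:270,150:310,::-1],(400,300))]))
P=cloud(d3,*cam("scene"))
q=p[:2]-[522.7,152.6];a=np.radians(13.04);print("offset station xy",q@[np.cos(a),np.sin(a)],q@[-np.sin(a),np.cos(a)],"tip z in beaker",p[2]-171-12)
```

```text
[526.8  136.42 207.32] [-0.6   0.47 -0.52] [ 0.14  0.11 -0.  ]
offset station xy 0.3396432705413659 -16.690729454374853 tip z in beaker 24.318844576016403
```

View pics/s3.png

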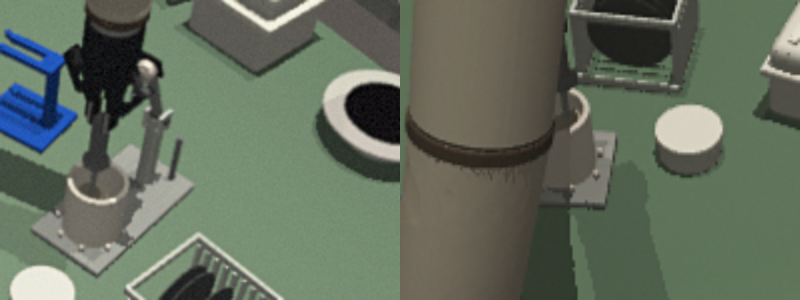

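The brush stands inside the beaker (scene crop (100,185)), and the gripper clears the rinse arm. I press a little more and make the strokes.

Request:
jog_arm(moves=[[[-0.3,0,0.2],[0,0,0],0],[[-0.4,0,0.4],[0,0,0],0],[[-0.4,0,0.4],[0,0,0],0],[[-0.4,0,0.4],[0,0,0],0],[[-0.4,0,0.4],[0,0,0],0]])

```text
time_s: 7.88
eef_pos: [527.3, 132.3, 202.5]
tcp_rot: [-1.929, -2.479, 0.0]
ft_force: [0.3, 1.8, -2.7]
grip_width: 0.216
grasp_force: 60.2
```

Request:
jog_arm(moves=[[[0,0,-1.5],[0,0,0],0],[[0,0,-3.5],[0,0,0],0],[[0,0,-5.5],[0,0,0],0],[[0,0,-5.6],[0,0,0],0],[[0,0,-5.6],[0,0,0],0]])

```text
time_s: 8.5
eef_pos: [527.6, 132.3, 258.9]
tcp_rot: [1.929, 2.478, 0.001]
ft_force: [-1.2, 0.7, -1.6]
grip_width: 0.214
grasp_force: 60.4
```

Request:
jog_arm(moves=[[[0,0,0],[0,0,0],0],[[0,0,2],[0,0,0],0],[[0,0,4],[0,0,0],0],[[0,0,5.6],[0,0,0],0],[[0,0,5.6],[0,0,0],0]])

```text
time_s: 9.12
eef_pos: [526.2, 131.9, 201.0]
tcp_rot: [-1.928, -2.477, 0.004]
ft_force: [-1.1, 1.2, -1.8]
grip_width: 0.214
grasp_force: 60.2
```

Request:
jog_arm(moves=[[[0,0,0],[0,0,0],0],[[0,0,0],[0,0,0],0],[[0,0,-2],[0,0,0],0],[[0,0,-4],[0,0,0],0],[[0,0,-5.6],[0,0,0],0]])

```text
time_s: 9.75
eef_pos: [527.8, 132.4, 260.1]
tcp_rot: [1.929, 2.478, 0.002]
ft_force: [-0.3, 1.8, -1.4]
grip_width: 0.215
grasp_force: 60.2
```

Request:
jog_arm(moves=[[[0,0,0],[0,0,0],0],[[0,0,0],[0,0,0],0],[[0,0,0],[0,0,0],0]])

```text
time_s: 10.12
eef_pos: [527.2, 132.1, 258.1]
tcp_rot: [-1.93, -2.479, 0.001]
ft_force: [-0.5, 1.0, -0.0]
grip_width: 0.211
grasp_force: 60.4
```

Run:
```python
from h import *
np.set_printoptions(precision=2,suppress=True)
f=[pose()[0]["ft_force"]]
s,R,p=pose();print(p,s["ft_force"],s["moment"])
im,d=snapshot("scene");P=cloud(d,*cam("scene"))
a=np.radians(13.04);q=P[...,:2]-[522.7,152.6];r=np.hypot(q[...,0],q[...,1])
cv2.imwrite("pics/s4.png",cv2.resize(im[90:240,290:490,::-1],(800,600)))
```

```text
[527.22 132.12 258.1 ] [-0.46  0.96 -0.01] [0.5  0.04 0.04]
```

View pics/s4.png

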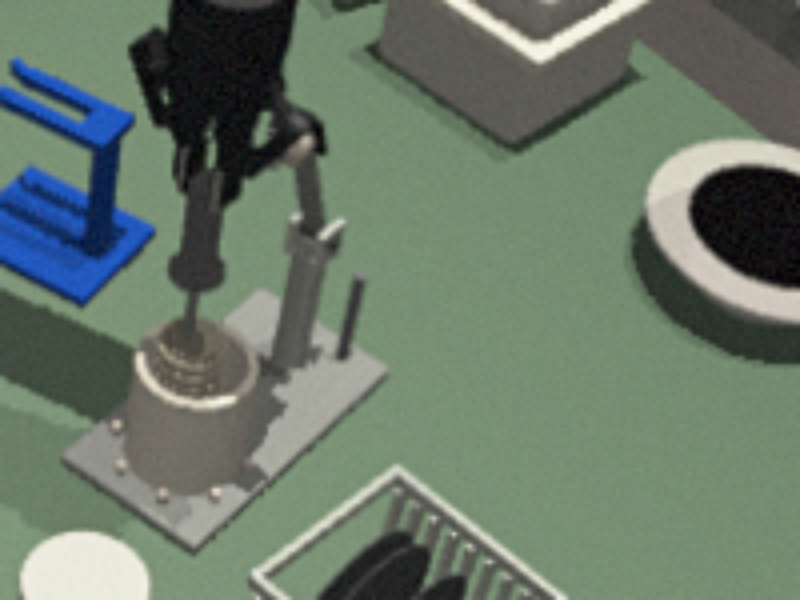

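The second stroke is done: bristles at (190,360) against the near-left wall, upper half above the rim. Now I lift out and go back to the rack.

Request:
jog_arm(moves=[[[1,0,-0.5],[0,0,0],0],[[1,0,-3.5],[0,0,0],0],[[1,0,-7],[0,0,0],0],[[1,0,-8],[0,0,0],0],[[-3,-3,-8],[0,0,0],0]])

```text
time_s: 10.8
eef_pos: [505.9, 99.4, 339.0]
tcp_rot: [-1.921, -2.485, -0.005]
ft_force: [-0.5, -1.4, -1.9]
grip_width: 0.215
grasp_force: 60.3
```

Request:
jog_arm(moves=[[[-5,-4,0],[0,0,0],0],[[-10,-8,0],[0,0,0],0],[[-15,-12,0],[0,0,0],0],[[-20,-16,0],[0,0,0],0],[[-25,-20,0],[0,0,0],0]])

```text
time_s: 11.42
eef_pos: [374.6, -190.2, 338.0]
tcp_rot: [-1.93, -2.478, 0.001]
ft_force: [1.6, 0.1, -1.3]
grip_width: 0.216
grasp_force: 60.3
```

Run:
```python
from h import *
np.set_printoptions(precision=2,suppress=True)
s,R,p=pose();print(p,s["ft_force"])
a=np.radians(14.3);g=np.array([466.2,-261])-88*np.array([np.cos(a),np.sin(a)])
print(g,R.T@np.r_[g-p[:2],0]/10)
```

```text
[ 374.62 -190.18  338.02] [ 1.58  0.05 -1.28]
[ 380.93 -282.74] [-9.13 -1.66  0.  ]
```

Request:
jog_arm(moves=[[[-5,-0.8,0],[0,0,0],0],[[-9.1,-1.7,0],[0,0,0],0],[[-9.1,-1.7,0],[0,0,0],0],[[-9.1,-1.7,4],[0,0,0],0],[[-9.1,-1.7,8],[0,0,0],0]])

```text
time_s: 12.05
eef_pos: [382.2, -280.0, 257.3]
tcp_rot: [-1.929, -2.48, 0.0]
ft_force: [0.6, 0.3, -1.6]
grip_width: 0.218
grasp_force: 60.3
```

Request:
jog_arm(moves=[[[0,0,3],[0,0,0],0],[[0,0,4.6],[0,0,0],0],[[0,0,4.6],[0,0,0],0],[[0,0,4.6],[0,0,0],0]])

```text
time_s: 12.55
eef_pos: [383.0, -281.3, 213.8]
tcp_rot: [1.928, 2.478, 0.0]
ft_force: [-0.1, -0.6, -1.6]
grip_width: 0.212
grasp_force: 60.3
```

Run:
```python
from h import *
np.set_printoptions(precision=2,suppress=True)
s,R,p=pose();print(p,s["ft_force"])
g=np.array([466.2,-261.0]);print(R.T@np.r_[g-p[:2],190-p[2]]/10)
im,d=snapshot("side");P=cloud(d,*cam("side"))
im2,d2=snapshot("scene");P2=cloud(d2,*cam("scene"))
# collar/stem position relative to TCP, and prong line in rack frame
a=np.radians(14.3);X=np.array([np.cos(a),np.sin(a)]);Y=np.array([-X[1],X[0]])
for n,A in(("side",P),("scene",P2)):
    q=A[...,:2]-p[:2];x=q@X;y=q@Y;z=A[...,2]-p[2]
    for tag,lo,hi in(("collar",-45,-37),("stem",-100,-55),("bristle",-165,-115)):
        m=(np.hypot(x,y)<28)&(z>lo)&(z<hi)
        print(n,tag,m.sum(),"x",np.percentile(x[m],[2,98]),"y",np.percentile(y[m],[2,98]))
    q=A[...,:2]-[466.2,-261.0];x=q@X;y=q@Y;z=A[...,2]
    m=(z>138)&(z<150)&(x>-48)&(x<45)&(abs(y)<35)
    for x0 in(-40,-20,0,20):
        k=m&(abs(x-x0)<8)
        if k.sum()>3: v=np.sort(y[k]);print(n,"prong",x0,len(v),"edges",v[0],v[v<0].max() if (v<0).any() else None,v[v>0].min() if (v>0).any() else None,v[-1])
cv2.imwrite("pics/r.png",np.hstack([cv2.resize(im[190:290,260:393,::-1],(400,300)),cv2.resize(im2[170:290,110:270,::-1],(400,300))]))
```

```text
[ 383.04 -281.31  213.77] [-0.1  -0.65 -1.62]
[-0.07  8.56  2.39]
side collar 84 x [-20.13  13.1 ] y [-13.75  21.84]
side stem 22 x [-4.71  1.03] y [0.75 7.66]
side bristle 195 x [-24.08   9.35] y [-18.36  26.79]
side prong -40 31 edges -19.74626191931568 -14.021508412248352 12.935490434667827 24.299251223020615
side prong -20 22 edges -17.941199711376083 -15.101758507661035 12.87509274214093 24.32719897778059
side prong 0 17 edges 15.2238538674846 None 15.2238538674846 26.393453243474866
side prong 20 22 edges 14.817052351861022 None 14.817052351861022 26.44033600700472
scene collar 85 x [-12.71  21.9 ] y [-15.24  21.48]
scene stem 26 x [1.51 7.95] y [-0.02  7.36]
scene bristle 156 x [-7.11 27.18] y [-19.41  10.79]
scene prong -40 42 edges -19.5377925537288 -6.366490575733115 13.906822585156972 27.678703147248616
scene prong -20 56 edges -19.434266339293522 -5.5833121803214825 14.647568267138459 28.996534372814455
scene prong 0 57 edges -19.64327616661998 -5.981112677076105 10.789368335288506 27.824152179382846
scene prong 20 57 edges -19.457348252759655 -5.231705179316215 11.430230818802915 26.883694938363128
```

View pics/r.png

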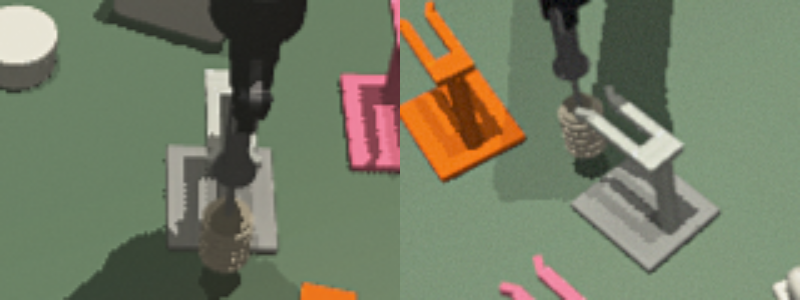

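Side and scene views show the brush at (225,210) and (580,110), in front of the fork's open end. The stem sits within about 1 mm of the gap's midline. I slide in, lower and let go.

Request:
jog_arm(moves=[[[0,2,0.3],[0,0,0],0],[[0,4.5,0.5],[0,0,0],0],[[0,7,0.5],[0,0,0],0],[[0,8.5,0.5],[0,0,0],0],[[0,8.5,0.5],[0,0,0],0]])

```text
time_s: 13.28
eef_pos: [465.5, -259.8, 208.1]
tcp_rot: [1.928, 2.48, 0.001]
ft_force: [-0.2, -0.0, -1.4]
grip_width: 0.214
grasp_force: 60.3
```

Request:
jog_arm(moves=[[[0,0,0.7],[0,0,0],0],[[0,0,1.3],[0,0,0],0],[[0,0,1.6],[0,0,0],0],[[0,0,1.7],[0,0,0],0],[[0,0,1.7],[0,0,0],0]])

```text
time_s: 13.9
eef_pos: [464.6, -260.3, 190.7]
tcp_rot: [1.93, 2.479, 0.0]
ft_force: [-0.0, 0.2, -1.5]
grip_width: 0.214
grasp_force: 60.3
```

Run:
```python
from h import *
np.set_printoptions(precision=2,suppress=True)
z=[]
for i in range(4):
    s,R,p=pose();z.append(np.r_[p,s["ft_force"]]); im,d=snapshot("scene")
print(np.mean(z,0))
P=cloud(d,*cam("scene"));a=np.radians(14.3);X=np.array([np.cos(a),np.sin(a)]);q=P[...,:2]-[466.2,-261];x=q@X;y=q@[-X[1],X[0]]
m=(np.hypot(x,y)<24)&(P[...,2]>149)&(P[...,2]<158);print("collar top",m.sum(),np.percentile(P[m][:,2],[10,50,90]),np.percentile(x[m],[2,98]),np.percentile(y[m],[2,98]))
```

```text
[ 464.73 -260.23  190.79    0.08   -0.13   -1.34]
collar top 65 [149.57 151.16 156.56] [-11.32  19.67] [-12.04  22.32]
```

Request:
jog_arm(moves=[[[0,0,0.1],[0,0,0],0],[[0,0,0.15],[0,0,0],0],[[0,0,0.15],[0,0,0],0]])

```text
time_s: 14.48
eef_pos: [465.2, -260.3, 190.4]
tcp_rot: [1.929, 2.478, 0.0]
ft_force: [-2.1, 2.2, 7.8]
grip_width: 0.214
grasp_force: 61.3
```

Request:
jog_arm(moves=[[[0,0,0],[0,0,0],0.35],[[0,0,0],[0,0,0],0.5],[[0,0,0],[0,0,0],0.7],[[0,0,0],[0,0,0],1],[[0,0,0],[0,0,0],1]])

```text
time_s: 15.1
eef_pos: [464.5, -260.1, 189.1]
tcp_rot: [-1.93, -2.479, -0.0]
ft_force: [-0.9, 0.1, 0.2]
grip_width: 1.0
grasp_force: 0.0
```

Request:
jog_arm(moves=[[[0,0,0],[0,0,0],1],[[0,0,-2],[0,0,0],1],[[0,0,-5],[0,0,0],1],[[0,0,-10],[0,0,0],1],[[0,0,-14],[0,0,0],1]])

```text
time_s: 15.72
eef_pos: [464.8, -260.2, 331.1]
tcp_rot: [1.929, 2.478, 0.0]
ft_force: [0.5, -0.8, 0.8]
grip_width: 0.998
grasp_force: 0.0
```

Run:
```python
from h import *
np.set_printoptions(precision=2,suppress=True)
s,R,p=pose();print(p,s["q"])
im,d=snapshot("wrist");P=cloud(d,*cam("wrist",(R,p)))
for lo,hi,r in((225,236,25),(149,154,30)):
    m=(np.hypot(P[...,0]-466,P[...,1]+260)<r)&(P[...,2]>lo)&(P[...,2]<hi);Q=P[m];c=cv2.minAreaRect(Q[:,:2].astype(np.float32));print(len(Q),np.median(Q,0),c)
a=np.radians(13.04);X=np.array([np.cos(a),np.sin(a)]);Y=np.array([-X[1],X[0]])
for y in(20,30,50,-60): print(y,np.array([509.8,212])+y*Y)
im,d=snapshot("scene");cv2.imwrite("pics/s5.png",cv2.resize(im[60:300,150:470,::-1],(800,600)))
```

```text
[ 464.83 -260.2   331.12] [ 0.77  0.17 -0.36  1.68  0.06  1.3   0.65]
464 [ 465.08 -258.07  230.71] ((465.2190246582031, -258.49127197265625), (19.187301635742188, 19.139326095581055), 14.532857894897461)
439 [ 461.69 -251.23  151.08] ((464.9512023925781, -256.3636474609375), (38.2633056640625, 32.49779510498047), 15.446475982666016)
20 [505.29 231.48]
30 [503.03 241.23]
50 [498.52 260.71]
-60 [523.34 153.55]
```

View pics/s5.png

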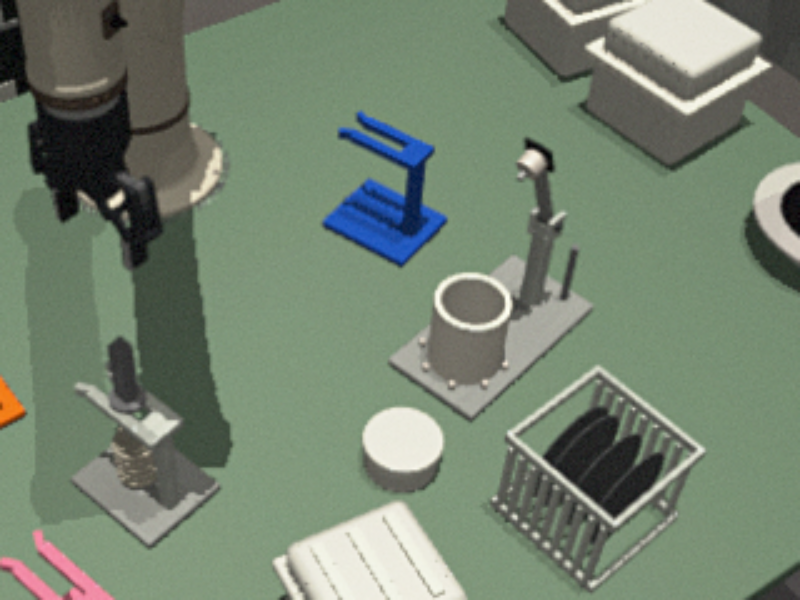

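The brush hangs in the fork (125,400), let go, with its handle top at 231 and yaw 14.5° as at the start. The beaker is in place at (470,330), and the raised rinse arm has its pad at (538,155), leaning at about 1.2 rad. Next I close the fingers and travel over to the pad's far side.

Request:
jog_arm(moves=[[[3,1,-2],[0,0,0],0],[[8,2.5,-2],[0,0,0],0],[[13,4,-2],[0,0,0],0],[[18,5.5,-2],[0,0,0],0],[[23,7,-2],[0,0,0],0]])

```text
time_s: 16.45
eef_pos: [475.6, -18.4, 348.6]
tcp_rot: [-1.93, -2.479, 0.001]
ft_force: [0.2, 0.7, 0.3]
grip_width: -0.0
grasp_force: 0.0
```

Request:
jog_arm(moves=[[[5,1.7,0],[0,0,0],0],[[10,3.4,0],[0,0,0],0],[[15,5.1,0],[0,0,0],0],[[20,6.8,0],[0,0,0],0],[[25,8.5,0],[0,0,0],0]])

```text
time_s: 17.08
eef_pos: [496.9, 244.5, 348.5]
tcp_rot: [-1.931, -2.478, 0.001]
ft_force: [0.6, -0.5, 0.0]
grip_width: -0.004
grasp_force: 0.0
```

```bash
cat >> h.py <<'E'
a_=np.radians(13.04);SX=np.array([np.cos(a_),np.sin(a_)]);SY=np.array([-SX[1],SX[0]]);S0=np.array([509.8,212])
E
python3 - <<'E'
from h import *
np.set_printoptions(precision=2,suppress=True)
s,R,p=pose();q=p[:2]-S0;print(p,"station",q@SX,q@SY,s["q"],s["grip_width"])
g=S0+65*SY;print(R.T@np.r_[g-p[:2],274-p[2]]/10)
E
```

```text
[496.94 244.47 348.54] station -5.198529979632875 34.53545314505906 [ 0.12  0.26 -0.76  1.59  0.18  1.36 -0.42] -0.004032259863276697
[3.04 0.58 7.45]
```

Request:
jog_arm(moves=[[[3.1,0.6,0],[0,0,0],0],[[3.1,0.6,0],[0,0,0],0],[[3.1,0.6,3.5],[0,0,0],0],[[3.1,0.6,7.5],[0,0,0],0],[[3.1,0.6,7.5],[0,0,0],0]])

```text
time_s: 17.7
eef_pos: [493.7, 271.6, 271.0]
tcp_rot: [-1.93, -2.476, 0.011]
ft_force: [-0.4, 0.4, 0.9]
grip_width: 0.002
grasp_force: 0.0
```

Request:
jog_arm(moves=[[[-1,0,0.1],[0,0,0],0],[[-2,0,0.25],[0,0,0],0],[[-3.9,0,1.05],[0,0,0],0],[[-4.8,0,1.6],[0,0,0],0],[[-5.8,0,2.25],[0,0,0],0]])

```text
time_s: 18.32
eef_pos: [511.9, 214.4, 253.4]
tcp_rot: [1.931, 2.471, -0.001]
ft_force: [-0.9, -7.0, 12.4]
grip_width: 0.005
grasp_force: 6.2
```

Run:
```python
from h import *
np.set_printoptions(precision=2,suppress=True)
s,R,p=pose();q=p[:2]-S0;print(p,"station",q@SX,q@SY,s["ft_force"])
im,d=snapshot("scene");cv2.imwrite("pics/s6.png",cv2.resize(im[90:240,290:490,::-1],(800,600)))
```

```text
[511.9  214.41 253.41] station 2.585590605894729 1.870547967862954 [-0.91 -7.   12.39]
```

View pics/s6.png

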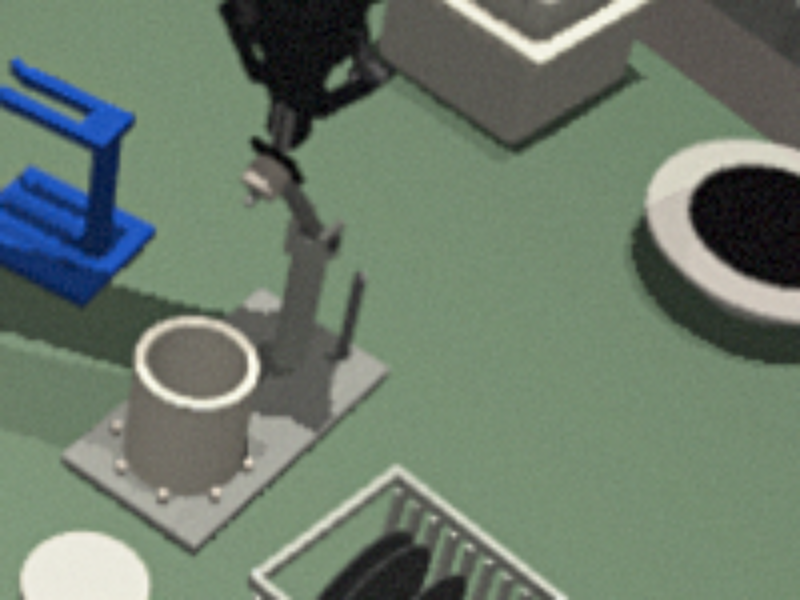

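The rinse arm follows the fingers (pad at (275,155), about 50°). I continue along the arc.

Request:
jog_arm(moves=[[[-0.7,0,0.8],[0,0,0],0],[[-1.3,0,1.7],[0,0,0],0],[[-2,0,2.6],[0,0,0],0],[[-2.5,0,3.5],[0,0,0],0],[[-3.1,0,4.5],[0,0,0],0]])

```text
time_s: 19.0
eef_pos: [517.0, 188.2, 205.9]
tcp_rot: [-1.929, -2.479, 0.0]
ft_force: [-0.1, 0.1, 0.3]
grip_width: -0.001
grasp_force: 0.4
```

Request:
jog_arm(moves=[[[-0.4,0,1],[0,0,0],0],[[-0.7,0,2],[0,0,0],0],[[-0.9,0,3],[0,0,0],0],[[-1.1,0,3.8],[0,0,0],0]])

```text
time_s: 19.5
eef_pos: [519.7, 177.7, 168.0]
tcp_rot: [-1.929, -2.479, 0.0]
ft_force: [0.6, -0.2, 1.5]
grip_width: 0.0
grasp_force: 0.3
```

Run:
```python
from h import *
np.set_printoptions(precision=2,suppress=True)
s,R,p=pose();q=p[:2]-S0;print(p,"station",q@SX,q@SY,s["ft_force"])
```

```text
[519.72 177.7  167.96] station 1.9203527151849924 -35.65758773435032 [ 0.61 -0.19  1.49]
```

Request:
jog_arm(moves=[[[-0.4,0,0.5],[0,0,0],0],[[-0.5,0,0.9],[0,0,0],0],[[-0.5,0,1.15],[0,0,0],0],[[-0.5,0,1.25],[0,0,0],0],[[-0.5,0,1.25],[0,0,0],0]])

```text
time_s: 20.12
eef_pos: [521.1, 173.1, 156.3]
tcp_rot: [1.93, 2.479, 0.0]
ft_force: [0.4, -0.4, -0.2]
grip_width: 0.003
grasp_force: 0.0
```

Run:
```python
from h import *
np.set_printoptions(precision=2,suppress=True)
s,R,p=pose();print(p,s["ft_force"])
im,d=snapshot("scene");P=cloud(d,*cam("scene"));q=P[...,:2]-S0;x=q@SX;y=q@SY;z=P[...,2]
for lo,hi in((-80,-60),(-30,-15),(-15,0),(0,15),(15,30),(30,45)):
    m=(abs(x)<6)&(y>lo)&(y<hi)&(z>125)&(z<175)
    if m.any():print(lo,m.sum(),np.percentile(z[m],[10,50,90]))
```

```text
[521.07 173.07 156.25] [ 0.37 -0.39 -0.23]
-80 25 [150.93 165.05 171.51]
-15 3 [166.84 166.94 171.23]
0 5 [161.55 167.54 168.13]
15 4 [161.38 162.35 164.26]
30 1 [158.63 158.63 158.63]
```

Run:
```python
from h import *
np.set_printoptions(precision=1,suppress=True)
s,R,p=pose()
W,dw=snapshot("wrist");S,ds=snapshot("scene");D,dd=snapshot("side")
for n,d,k,st in(("wrist",dw,cam("wrist",(R,p)),5),("scene",ds,cam("scene"),1),("side",dd,cam("side"),1)):
    P=cloud(d,*k);q=P[...,:2]-S0;x=q@SX;y=q@SY;z=P[...,2]
    print(n)
    for lo in range(-90,75,15):
        m=(abs(x)<30)&(y>lo)&(y<lo+15)&(z>118)&(z<200)
        if m.sum()>2:
            print(lo,m.sum(),"x",np.percentile(x[m],[5,50,95]),"z",np.percentile(z[m],[5,50,95]))
```

```text
wrist
-60 210 x [-19.6 -17.4 -14.7] z [180.3 182.  183.7]
-45 1343 x [-17.4  -3.1  13.3] z [176.5 180.7 199. ]
-30 892 x [-9.  -2.   4.9] z [173.  174.9 176.8]
-15 929 x [-9.3 -2.1  5. ] z [169.6 171.5 173.5]
0 945 x [-9.5 -2.4  4.7] z [166.2 168.1 170.1]
15 948 x [-9.8 -2.8  4.4] z [162.9 164.7 166.6]
30 986 x [-10.   -2.9   4.4] z [159.4 161.4 163.3]
45 1032 x [-10.8  -3.3   4.1] z [155.9 158.  159.9]
60 2616 x [-19.   -3.5  12.3] z [137.6 154.7 160.6]
scene
-75 95 x [-13.8   1.8  14.9] z [158.8 183.2 188.3]
-60 70 x [-14.4   4.1  17. ] z [166.4 184.  196.7]
-45 22 x [-17.   13.5  17.8] z [175.6 185.  197.9]
-30 4 x [7.9 8.2 8.4] z [167.6 171.7 173.3]
-15 14 x [2.7 6.3 8.6] z [158.6 167.4 172.2]
0 12 x [0.9 6.9 8.5] z [158.2 165.  168. ]
15 9 x [3.5 6.7 8.6] z [158.3 161.  166. ]
30 9 x [5.2 7.2 8.6] z [151.5 156.8 160.5]
45 10 x [ 3.4  7.  13.7] z [129.5 151.4 160.2]
60 61 x [-2.3 11.  16.5] z [119.1 133.9 157.1]
side
```

Run:
```python
from h import *
np.set_printoptions(precision=1,suppress=True)
s,R,p=pose();print(p,s["ft_force"],s["grip_width"])
W,dw=snapshot("wrist");S,ds=snapshot("scene")
for n,im,d,k in(("wrist",W,dw,cam("wrist",(R,p))),("scene",S,ds,cam("scene"))):
    P=cloud(d,*k);t=(P-p)@R
    for lo in range(-80,20,10):
        m=(abs(t[...,0])<50)&(abs(t[...,1])<35)&(t[...,2]>lo)&(t[...,2]<=lo+10)
        if m.sum()>2:
            print(n,lo,m.sum(),"tx",np.percentile(t[m][:,0],[2,50,98]),"ty",np.percentile(t[m][:,1],[2,50,98]),"rgb",np.median(im[m],0))
```

```text
[521.1 173.  156.3] [-0.6  0.6 -0.2] -0.0028874573218852406
wrist -80 3391 tx [-9.1 10.7 12.8] ty [-32.9   1.3  32.5] rgb [22. 22. 24.]
wrist -70 965 tx [-11.    8.1  12.2] ty [-18.2  -0.5  17.6] rgb [24. 24. 25.]
wrist -60 629 tx [ 5.3  9.4 10.3] ty [-13.4  -0.2  12.7] rgb [56. 54. 54.]
wrist -50 631 tx [ 5.1  6.4 10.1] ty [-13.5  -0.6  12.6] rgb [27. 27. 29.]
wrist -40 407 tx [ 5.2  9.4 10.2] ty [-12.7  -0.1  12.3] rgb [44. 43. 43.]
wrist -30 1013 tx [-14.9   2.9  14.3] ty [-22.  -10.9  11.8] rgb [44. 43. 41.]
wrist -20 2314 tx [11.4 31.3 49.1] ty [-11.4  -3.7   4. ] rgb [143. 142. 135.]
scene -80 76 tx [-15.2  -8.9  10.8] ty [-32.7   7.4  31.1] rgb [19. 20. 22.]
scene -70 26 tx [-13.3  -8.4  -3.1] ty [-24.2  -0.7  20.8] rgb [30.5 33.  30.5]
scene -60 23 tx [-10.8  -6.9   2.7] ty [-9.9  6.  16. ] rgb [33. 34. 31.]
scene -50 30 tx [-12.3  -7.    4.7] ty [-10.    7.   16.2] rgb [41.  39.5 38. ]
scene -40 45 tx [-33.7 -12.4   8.3] ty [-14.4  -0.1  14.1] rgb [28. 27. 28.]
scene -30 85 tx [-32.5 -16.    0.9] ty [-20.7  -0.1  15. ] rgb [23. 23. 26.]
scene -20 42 tx [-31.7 -15.7  43.7] ty [-12.6   4.2  11.1] rgb [82.  82.5 75. ]
scene -10 30 tx [-32.2 -21.8  46. ] ty [-13.5   4.8   9.6] rgb [96.5 92.  83. ]
scene 0 6 tx [-26.  -22.1 -10.4] ty [-5.8 -0.1  7.7] rgb [96. 91. 86.]
```

Request:
jog_arm(moves=[[[-0.2,0,0.4],[0,0,0],0],[[-0.3,0,0.7],[0,0,0],0],[[-0.4,0,1],[0,0,0],0]])

```text
time_s: 20.8
eef_pos: [522.0, 168.9, 145.9]
tcp_rot: [-1.93, -2.479, 0.0]
ft_force: [-0.3, 0.3, 0.7]
grip_width: 0.003
grasp_force: 0.3
```

```bash
cat > bar.py <<'E'
from h import *
np.set_printoptions(precision=2,suppress=True)
s,R,p=pose();q=p[:2]-S0;print(p,"st",q@SX,q@SY,s["ft_force"],s["q"])
W,dw=snapshot("wrist");P=cloud(dw,*cam("wrist",(R,p)));q=P[...,:2]-S0;x=q@SX;y=q@SY;z=P[...,2]
m=(abs(x+2.5)<7)&(y>-25)&(y<45)&(z>125)&(z<250);f=np.polyfit(y[m],z[m],1);print("bar angle",np.arctan(-f[0]),"top at y=0",f[1])
S,ds=snapshot("scene");P=cloud(ds,*cam("scene"));q=P[...,:2]-S0;x=q@SX;y=q@SY;z=P[...,2]
m=(abs(x)<20)&(y>-90)&(y<-40)&(z>115)&(z<200);print("tip pts y,z",np.percentile(y[m],[5,50,95]),np.percentile(z[m],[5,50,95]))
E
python3 bar.py
```

```text
[522.01 168.93 145.88] st 2.1772165164754167 -44.713137998344465 [-0.27  0.25  0.71] [ 0.18  0.44 -0.68  1.86  0.33  0.96 -0.4 ]
bar angle 0.13929701317559262 top at y=0 163.3992928793208
tip pts y,z [-75.33 -58.74 -44.72] [148.47 172.21 195.22]
```

The bar follows the fingers, and its angle is now 0.14. I keep going gently.

Request:
jog_arm(moves=[[[0,0,0.4],[0,0,0],0],[[0,0,0.8],[0,0,0],0],[[0,0,1.2],[0,0,0],0],[[0,0,1.2],[0,0,0],0]])

```text
time_s: 21.4
eef_pos: [521.7, 169.0, 133.7]
tcp_rot: [-1.929, -2.479, 0.001]
ft_force: [-0.2, -0.0, 0.3]
grip_width: 0.001
grasp_force: 0.0
```

```bash
python3 bar.py
```

```text
[521.67 168.99 133.72] st 1.8561270238351604 -44.575982555761954 [-0.21 -0.05  0.28] [ 0.17  0.45 -0.67  1.87  0.34  0.94 -0.41]
bar angle 0.042605098627013414 top at y=0 156.16224880244621
tip pts y,z [-75.87 -55.36 -44.56] [137.24 160.02 195.15]
```

Request:
jog_arm(moves=[[[0,0,0.3],[0,0,0],0],[[0,0,0.4],[0,0,0],0],[[0,0,0.4],[0,0,0],0]])

```text
time_s: 21.88
eef_pos: [521.9, 169.0, 130.1]
tcp_rot: [-1.93, -2.479, 0.0]
ft_force: [-0.6, -0.2, -0.2]
grip_width: -0.002
grasp_force: 0.0
```

Request:
jog_arm(moves=[[[0,0,-2],[0,0,0],0],[[0,0,-6],[0,0,0],0],[[0,0,-12],[0,0,0],0],[[0,0,-12],[0,0,0],0]])

```text
time_s: 22.38
eef_pos: [525.3, 171.2, 256.8]
tcp_rot: [1.925, 2.474, 0.014]
ft_force: [-0.5, 0.1, -0.9]
grip_width: -0.0
grasp_force: 0.0
```

```bash
python3 bar.py
python3 - <<'E'
from h import *
np.set_printoptions(precision=1,suppress=True)
im,d=snapshot("scene");P=cloud(d,*cam("scene"))
for tag,c,lo,hi,r in(("brush top",(466,-259),225,236,25),("collar",(466,-259),149,154,28)):
    m=(np.hypot(P[...,0]-c[0],P[...,1]-c[1])<r)&(P[...,2]>lo)&(P[...,2]<hi);Q=P[m];print(tag,len(Q),np.median(Q,0),cv2.minAreaRect(Q[:,:2].astype(np.float32))[0])
E
```

```text
[525.33 171.18 256.76] st 5.920481693366613 -43.27026108669632 [-0.45  0.14 -0.86] [ 0.23  0.31 -0.73  1.74  0.23  1.16 -0.31]
bar angle 0.016651889820025592 top at y=0 154.23365154088046
tip pts y,z [-76.45 -61.92 -42.51] [132.64 154.38 158.78]
brush top 53 [ 467.9 -255.6  229.2] (466.45001220703125, -254.5550994873047)
collar 50 [ 474.9 -261.2  150.4] (471.53509521484375, -257.6822814941406)
```

The rinse arm stays down at about 0.017 rad after I withdrew, and the brush still hangs in the fork. I hand in now.

```bash
python3 -c "
from bench import *
print(hand_in())"
```

```text
the job is handed in; nothing more can be done
None
```

I carried out the whole job and handed it in after about 22 s of robot time, but `hand_in()` returned no verdict: two strokes scrubbed, brush back in its fork and let go, then the rinse arm pushed down (last measured at about 0.017 rad).

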